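# Tip the steel bench block flat and push it home in its corner stop

### The job

The steel bench block has been left standing on edge on the rubber-faced base plate of its corner stop. Using only pushes with the fingers, tip it over away from you, towards the rear strip, so that it lies flat on the plate, then push it along the plate until it sits fully home in the corner, its sides flush against both the rear and the right-hand steel strips. Do not pick the block up, and leave the jar, the brass weight and the eyeglass that stand around it alone.

Things in the scene. Friction and masses are not known exactly. Their poses are not given: they have to be found in the camera images.
- corner_stop: Corner stop fixed to the bench: square plate 170 x 170 x 6 mm faced with black rubber, with two steel strips whose tops are 20 mm above the bench. Origin: centre of the plate's underside. Its x axis points to the rear strip (inner face at x = +73 mm), its y axis to the left; the right-hand strip's inner face is at y = -73 mm. Near and left sides are open. Turned up to 0.3 rad about the vertical.
- stop_corner (a point): Inner corner where the two strips meet, at the plate's upper face, 6 mm above the bench: (73, -73, 6) mm in the frame of the corner stop. With the 72 x 88 mm block lying home, the block's origin is at about (37, -29, 6) mm in that frame.
- steel_block: Loose dark steel block 72 x 88 x 26 mm (own x, y, z), 0.6 to 0.95 kg. Origin: centre of one 72 x 88 face; the other is at z = +26 mm. It starts on edge: own x up, 72 mm tall, own z towards the robot, origin on its rear face 42 mm above the bench. Its top pushed 26 mm away from the robot, it falls by itself and lies origin face down, z up, 1 to 4 cm short of each strip.
- block_center (a point): Centre of the steel block's volume, 13 mm from its origin along its own z. 42 mm above the bench while the block stands, 19 mm while it lies flat on the plate.
- jar: Small white jar with a black cap, 34 mm across and 48 mm tall, standing loose behind the rear strip. Origin: centre of its underside.
- weight: Brass weight, 30 mm across and 36 mm tall, standing loose to the right of the right-hand strip. Origin: centre of its underside.
- eyeglass: Black eyeglass (loupe), 29 mm across and 24 mm tall, standing loose just in front of the plate (towards the robot), at its right corner. Origin: centre of its underside.
Not all that is in view belongs to the job. What is shaped like the steel_block but pink is not meant.

How it is judged:
By the outcome, as a careful person would: the job done as asked, in the order asked, and still so for the second after the job is handed in, with the robot touching nothing.
It also fails if it takes over 64 s, if anything falls off the work surface, if the arm or the gripper's body presses on something with over 40 N, if the wrist force passes 120 N, or if a joint passes its speed limit or range.

### The arm

A 6-joint arm with a two-finger parallel gripper is mounted at the origin on a cart in front of the work surface, level with it; the furniture and walls round the work are solid. World frame = base frame: x ahead of the robot, y to its left, z up, the work surface at z = 0. Lengths are in m, angles in degrees, forces in N, time in s.
With the tool pointing down it reaches from about 0.375 to 0.9 m from the base axis. Payload 3.1 kg.
Tool frame: the origin (TCP) lies at the very end of the fingers, on their centre line; the grasp point (between the pads) lies behind it (bot.grip_depth is the z of the grasp point in the tool frame, in m); z points along the fingers, y is the direction in which the jaws open and shut (so a half turn about z gives the same grasp; the last joint's range is limited). The gripper opens to 87 mm and grips with 3 to 60 N. Pads are 19 mm wide; open, the fingers measure 117 mm over their backs; the gripper's body (75 mm by 190 mm) begins 51 mm behind the grasp point.
Start: joints at [29.421, 30.224, 82.088, -0, 67.689, -10.227], TCP at [0.481, 0.399, 0.223] pointing down, gripper open.
Joint ranges: [-176.69, 176.69], [-43.24, 126.21], [12.49, 139.97], [-82, 262], [0, 151.66], [-163.58, 163.58]. Speed limits (degrees/s): [159.86, 159.86, 180, 180, 180, 180].

### API

Orientations are given as a 3x3 rotation matrix whose columns are the frame's x, y, z axes.
In Python, from rig import bot, vision gives the robot as it stands. The module is installed in compiled form; this text tells all that it offers.
- The arm moves only by the shell command python3 -m jog 'ROWS'. ROWS is JSON, a list of rows, each a list of 3 entries, a list of its own where there are three numbers: the shift along the tool's x, y, z in mm, then the turn, a rotation vector about the tool's x, y, z in degrees, then the closure, from 0 (fully open) to 1 (shut). In form: [[[dx, dy, dz], [wx, wy, wz], fingers], ...]. A call has 1 to 12 rows; each row is the pose to reach, as a shift and turn from the pose commanded when the call began, along the tool's axes at that moment; what a row does not reach only later rows make up. A row lasts 1/12 s, in which the tool goes at most 41.7 mm and 7.16 degrees, less where a joint would pass 70% of its speed; a pose out of reach is approached as far as the arm can. A call with a gripper value outside its range is refused whole. The fingers move at their own pace and stop on an object; the grip force is fixed at half the most. Time passes only in rows, so rows that repeat a pose let the fingers close. It gives the time, the measured TCP pose, the force and the opening at its end, in the units of the state.
- bot.read_state(): the state, without advancing time (a new reading comes with each control period).
- vision.capture(name): name is "side" or "top" or "wrist"; returns the picture (400x640x3 uint8, red, green, blue); there is no depth.
- vision.camera_info(name): a dict with "intrinsics" (3x3 intrinsics, pixels), "camera_from_world" (4x4, takes a point from world to camera coordinates); the wrist camera has in their place "mount" (4x4, takes a point from camera to tool coordinates, whose origin is the TCP and whose axes are the flange's). Camera axes: x right, y up, looking along -z (the intrinsics and any distortion apply to the point x, -y, -z); pixel columns grow to the right and rows downward; lengths in m; the calibration is good to about 2 mm. A picture is of the moment at which its call begins: read the wrist's pose just before it. camera_info takes no time and is no camera call.
- bot.hand_in(): hands the job in, once; it reports no verdict.
The state is a dict: "time_s": time; "joint_positions": joint angles; "qvel": joint speeds; "tau": joint torques, N m; "position": TCP position; "tcp_rot": TCP orientation; "force": force on the tool from outside, world axes, zero at the start; "moment": the same for the moment, N m; "opening": opening from 0.0 (shut) to 1.0 (fully open).
Only numpy, scipy, OpenCV 4.12 (cv2) and the standard library are available. Lean on these libraries where they do the work, as an engineer would, in place of code of your own. Each camera call takes 0.05 s, during which the arm holds its last target. There are 200 camera calls.

## Working session

There is one attempt and no reset: what is moved stays moved. The work goes in short steps, Python scripts to look and compute and a shell command to move; the robot and the scene stay as the last step left them, time stands still between calls to the robot, and variables do not carry over. Pictures are saved under pics/ and viewed, about 8 in all and at most 12, crops included, and the job is handed in when it is done.

```bash
mkdir -p pics; cat > h.py <<'E'
import numpy as np, cv2
from rig import bot, vision
def proj(name,P):
    i=vision.camera_info(name);K=np.array(i["intrinsics"]);T=np.array(i["camera_from_world"])
    p=T[:3,:3]@np.array(P,float)+T[:3,3];p=np.array([p[0],-p[1],-p[2]]);q=K@p;return q[:2]/q[2]
def unproj(name,uv,z):
    i=vision.camera_info(name);K=np.array(i["intrinsics"]);T=np.array(i["camera_from_world"])
    d=np.linalg.inv(K)@np.array([uv[0],uv[1],1.]);d=np.array([d[0],-d[1],-d[2]])
    R=T[:3,:3];c=-R.T@T[:3,3];d=R.T@d;return c+d*(z-c[2])/d[2]
def save(name,f,crop=None,s=1):
    im=vision.capture(name)[:,:,::-1]
    if crop: x0,y0,x1,y1=crop; im=im[y0:y1,x0:x1]
    im=cv2.resize(im,None,fx=s,fy=s,interpolation=cv2.INTER_CUBIC);cv2.imwrite('pics/'+f,im)
E
python3 - <<'E'
from h import *
for n in("side","top"):
    i=vision.camera_info(n);print(n,i); save(n,n+'0.png')
print(bot.read_state(),bot.grip_depth)
a=cv2.imread('pics/top0.png');b=cv2.imread('pics/side0.png')
cv2.imwrite('pics/both.png',cv2.resize(np.vstack([a,b]),None,fx=.75,fy=.75))
E
```

```text
side {'intrinsics': array([[491.63644855,   0.        , 325.97462169],
       [  0.        , 491.63644855, 194.2304324 ],
       [  0.        ,   0.        ,   1.        ]]), 'camera_from_world': array([[-0.87269247, -0.48820467,  0.00800381,  0.57735481],
       [ 0.33086545, -0.57922623,  0.74500002, -0.08257847],
       [-0.35907647,  0.65280409,  0.66701642, -0.85787619],
       [ 0.        ,  0.        ,  0.        ,  1.        ]])}
top {'intrinsics': array([[376.467446  ,   0.        , 311.71153474],
       [  0.        , 376.467446  , 200.85917454],
       [  0.        ,   0.        ,   1.        ]]), 'camera_from_world': array([[ 0.00504446, -0.99997188,  0.00554837,  0.26776211],
       [ 0.98731489,  0.00586098,  0.1586662 , -0.51144321],
       [-0.15869426,  0.0046776 ,  0.98731669, -0.83868712],
       [ 0.        ,  0.        ,  0.        ,  1.        ]])}
{'time_s': 0.1, 'joint_positions': array([ 2.94227025e+01,  3.02723836e+01,  8.21493693e+01,  5.11973280e-04,
        6.76901604e+01, -1.02258105e+01]), 'qvel': array([ 0.06384492, -0.15444432, -0.20098216, -0.05937885,  0.05046598,
        0.00221102]), 'tau': array([-3.48003250e-04, -4.40987992e+01, -1.77149910e+01,  6.34694123e-02,
        5.34084253e-02, -3.63092852e-05]), 'position': array([0.48061448, 0.39850311, 0.22168116]), 'tcp_rot': array([[-6.38073243e-01,  7.69973784e-01, -1.70538170e-03],
       [ 7.69975591e-01,  6.38072631e-01, -9.52332791e-04],
       [ 3.54886104e-04, -1.92076035e-03, -9.99998092e-01]]), 'force': array([-0.281518  , -0.90851681, -0.26745909]), 'moment': array([0.01959501, 0.05510285, 0.0581396 ]), 'opening': 0.9987696861156388} -0.0187
```

View pics/top0.png

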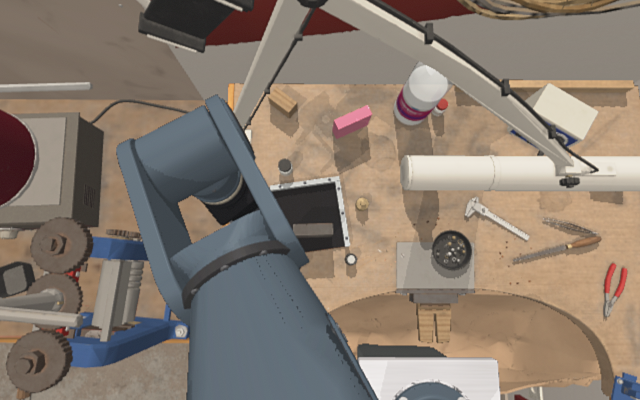

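View pics/side0.png

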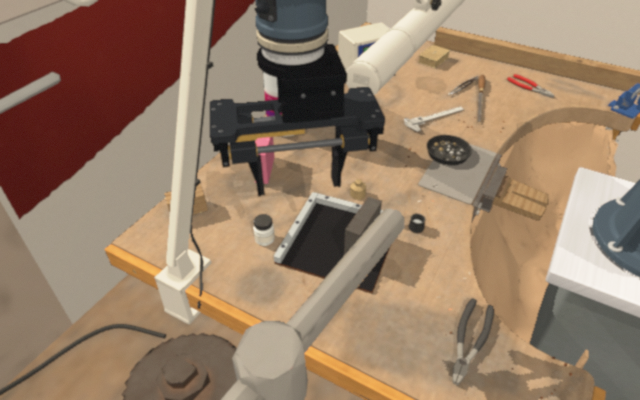

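The top view shows the stop at about (260-350, 178-250), with its corner near (340,178). The dark block stands on it at about (313,230). The jar is at (285,168), the weight at (361,203) and the eyeglass at (350,259). There are two candidates: the dark one on the plate at (313,230) and the pink one at (352,121). The dark one on the rubber plate fits the description. I'll confirm with an enlarged crop.

```bash
python3 - <<'E'
from h import *
a=cv2.imread('pics/top0.png')[155:275,255:375];b=cv2.imread('pics/side0.png')[180:300,240:440]
r=lambda i,s:cv2.resize(i,None,fx=s,fy=s,interpolation=cv2.INTER_CUBIC)
a=r(a,5);cv2.imwrite('pics/topc.png',a)
cv2.imwrite('pics/sidec.png',r(b,4))
for n in("side","top"):
    T=np.array(vision.camera_info(n)["camera_from_world"]);print(n,-T[:3,:3].T@T[:3,3])
E
```

```text
side [0.2231324  0.79406078 0.62911743]
top [0.37050995 0.27467518 0.90771291]
```

View pics/topc.png

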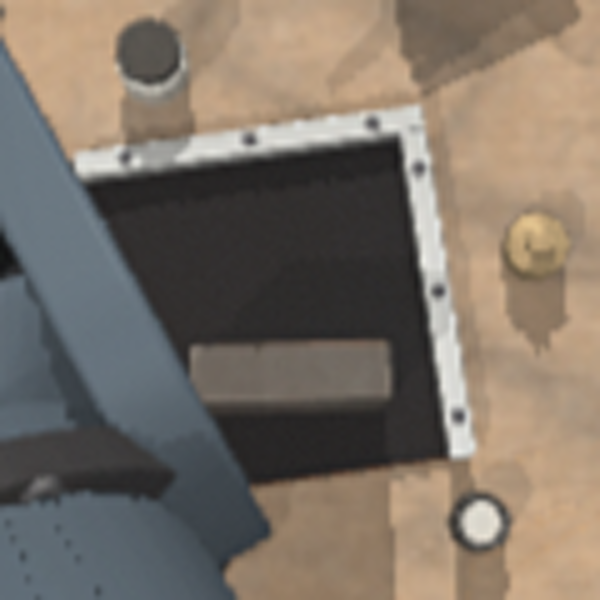

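View pics/sidec.png

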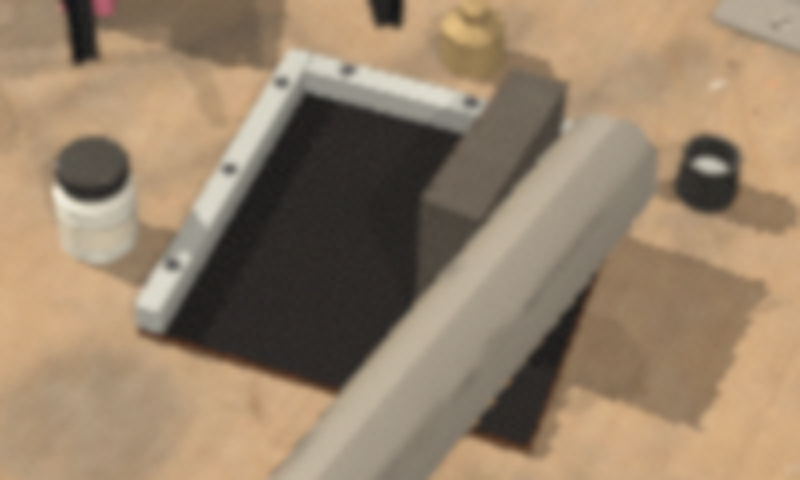

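```bash
python3 - <<'E'
from h import *
np.set_printoptions(precision=4,suppress=True)
T=lambda u,v,z:unproj("top",(255+u/5,155+v/5),z)
S=lambda u,v,z:unproj("side",(240+u/4,180+v/4),z)
print("tube end:")
for z in(.05,.1,.15,.2,.3,.4,.5):
    p=unproj("side",(400,213),z);q=unproj("side",(355,260),z);print(z,p,proj("top",p),q,proj("top",q))
print("strip outer corner z20 top",T(420,107,.02),"side",S(295,50,.02))
print("inner corner z20 top",T(402,136,.02),"side",S(305,80,.02))
print("right strip near inner z20",T(450,458,.02), "rear strip left inner",T(85,183,.02),S(165,322,.02))
print("rear outer left",T(75,155,.02),S(137,303,.02))
print("block top corners (z78) top:",[T(*c,.078) for c in((190,345),(390,340),(390,402),(192,405))])
print("side:",[S(*c,.078) for c in((510,72),(565,85),(478,218),(427,195))])
print("jar cap",T(150,52,.048),S(92,160,.048),"weight",T(537,240,.036),"eye",T(480,520,.024),S(710,165,.024))
E
```

```text
tube end:
0.05 [0.4025 0.2066 0.05  ] [339.7307 247.1943] [0.4221 0.3374 0.05  ] [282.0871 238.1884]
0.1 [0.387  0.2574 0.1   ] [317.7869 253.5308] [0.405  0.3769 0.1   ] [261.7516 244.7483]
0.15 [0.3715 0.3081 0.15  ] [292.789  260.7492] [0.3878 0.4163 0.15  ] [238.582  252.2225]
0.2 [0.3561 0.3588 0.2   ] [264.0517 269.0473] [0.3706 0.4557 0.2   ] [211.9413 260.8164]
0.3 [0.3251 0.4602 0.3   ] [191.412  290.0227] [0.3362 0.5346 0.3   ] [144.5769 282.5473]
0.4 [0.2941 0.5617 0.4   ] [ 87.7627 319.9524] [0.3019 0.6134 0.4   ] [ 48.3938 313.5746]
0.5 [0.2631 0.6631 0.5   ] [-72.142  366.1265] [0.2675 0.6923 0.5   ] [-100.1329  361.4872]
strip outer corner z20 top [0.5734 0.2049 0.02  ] side [0.5732 0.205  0.02  ]
inner corner z20 top [0.559  0.2136 0.02  ] side [0.5588 0.2206 0.02  ]
right strip near inner z20 [0.4051 0.1919 0.02  ] rear strip left inner [0.5351 0.3657 0.02  ] [0.5354 0.3735 0.02  ]
rear outer left [0.5487 0.3708 0.02  ] [0.5509 0.3707 0.02  ]
block top corners (z78) top: [array([0.4518, 0.3118, 0.078 ]), array([0.4545, 0.2234, 0.078 ]), array([0.4272, 0.2235, 0.078 ]), array([0.4254, 0.3106, 0.078 ])]
side: [array([0.4551, 0.2286, 0.078 ]), array([0.4318, 0.2245, 0.078 ]), array([0.4295, 0.3102, 0.078 ]), array([0.4523, 0.309 , 0.078 ])]
jar cap [0.5926 0.3337 0.048 ] [0.5959 0.3339 0.048 ] weight [0.5062 0.1517 0.036 ] eye [0.3764 0.1786 0.024 ] [0.376  0.1843 0.024 ]
```

The crop confirms the dark steel block standing on the plate; the two cameras agree to within about 3-5 mm. From these points:

- **Stop:** yaw about 8.5°, inner corner at about (0.5595, 0.2145).
- **Block:** near face at x≈0.427, y from 0.224 to 0.311, yaw about 1.6°.
- **Foreground tube in the side view:** it matches the left machinery at z≈0.4, so it is clear of the work.

I'll move in front of the block while still high.

```bash
python3 -m jog '[[[-47,-150,0],[0,0,-52],0.6],[[-47,-150,0],[0,0,-52],0.6],[[-47,-150,0],[0,0,-52],0.6],[[-47,-150,0],[0,0,-52],0.6],[[-47,-150,0],[0,0,-52],0.6],[[-47,-150,0],[0,0,-52],0.6],[[-47,-150,0],[0,0,-52],0.6],[[-47,-150,0],[0,0,-52],0.6],[[-47,-150,0],[0,0,-52],0.6],[[-47,-150,0],[0,0,-52],0.6]]'
python3 - <<'E'
from h import *
np.set_printoptions(precision=4,suppress=True)
def tri(a,b):
    f=lambda z:unproj("top",a,z)-unproj("side",b,z)
    z=min(np.arange(0,.7,.005),key=lambda z:np.linalg.norm(f(z)));return unproj("top",a,z),f(z)
print(tri((405,172),(365,78)))
save("top","top1.png",(180,100,440,295),3)
E
```

```text
time_s: 0.93
position: [0.3955, 0.2668, 0.2223]
tcp_rot: [[-1.0, -0.028, -0.001], [-0.028, 1.0, -0.0], [0.001, -0.0, -1.0]]
force: [0.4, -0.2, -0.8]
opening: 0.418
(array([0.5381, 0.0954, 0.215 ]), array([0.0041, 0.0012, 0.    ]))
```

View pics/top1.png

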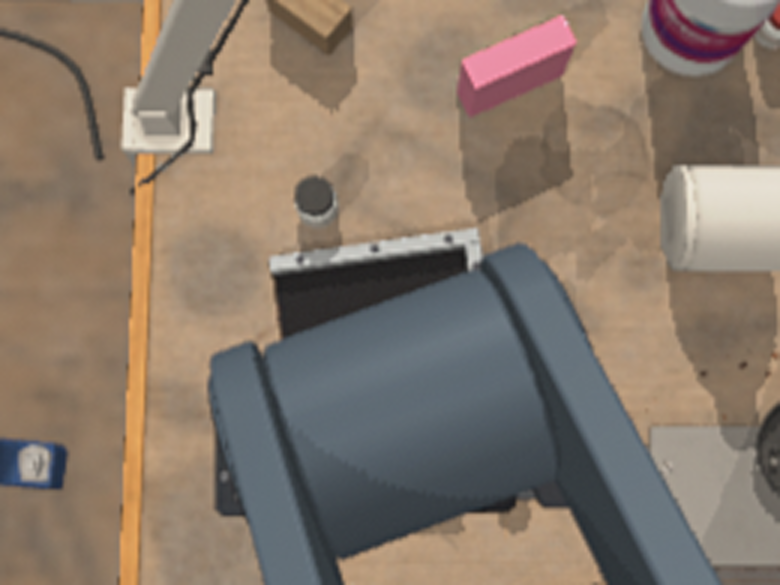

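The block is hidden under the arm, and the white tube on the right ends at y≈0.095 and z≈0.21, so it is clear. I'll descend to finger height 66 mm and then push the top over slowly.

```bash
python3 -m jog '[[[0,0,40],[0,0,0],0.6],[[0,0,80],[0,0,0],0.6],[[0,0,120],[0,0,0],0.6],[[0,0,145],[0,0,0],0.6],[[0,0,156],[0,0,0],0.6],[[0,0,156],[0,0,0],0.6],[[0,0,156],[0,0,0],0.6]]'
python3 -m jog '[[[-5,0,0],[0,0,0],0.6],[[-10,0,0],[0,0,0],0.6],[[-14,0,0],[0,0,0],0.6],[[-18,0,0],[0,0,0],0.6],[[-21,0,0],[0,0,0],0.6],[[-24,0,0],[0,0,0],0.6],[[-27,0,0],[0,0,0],0.6],[[-30,0,0],[0,0,0],0.6]]'; python3 -c "
from h import *; save('side','s2.png',(240,130,440,290),4)"
```

```text
time_s: 1.57
position: [0.3955, 0.2669, 0.066]
tcp_rot: [[-1.0, -0.028, -0.002], [-0.028, 1.0, -0.001], [0.002, -0.001, -1.0]]
force: [-0.2, 0.7, 0.1]
opening: 0.397
time_s: 2.23
position: [0.4251, 0.2676, 0.0666]
tcp_rot: [[-1.0, -0.029, -0.002], [-0.029, 1.0, -0.0], [0.002, -0.0, -1.0]]
force: [-1.9, -0.7, 0.5]
opening: 0.398
```

View pics/s2.png

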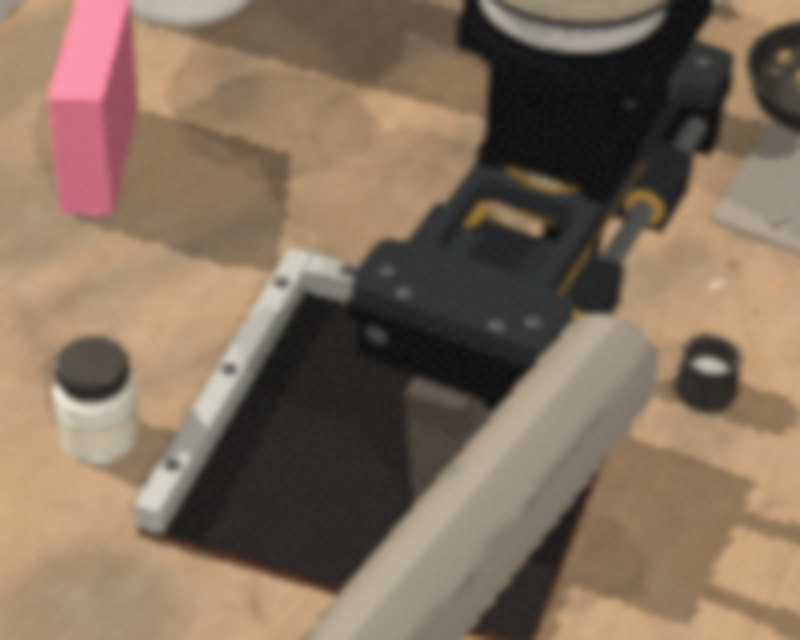

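The block's left edge, at crop (420,390)-(425,490), is beginning to lean, and the force is about 2 N. I'll keep pushing.

```bash
python3 -m jog '[[[-3,0,0],[0,0,0],0.6],[[-6,0,0],[0,0,0],0.6],[[-9,0,0],[0,0,0],0.6],[[-12,0,0],[0,0,0],0.6],[[-15,0,0],[0,0,0],0.6],[[-18,0,0],[0,0,0],0.6],[[-21,0,0],[0,0,0],0.6],[[-24,0,0],[0,0,0],0.6],[[-24,0,0],[0,0,0],0.6],[[-24,0,0],[0,0,0],0.6],[[-24,0,0],[0,0,0],0.6],[[-24,0,0],[0,0,0],0.6]]'; python3 -c "
from h import *; save('side','s3.png',(240,180,440,290),4)"
```

```text
time_s: 3.28
position: [0.4494, 0.2684, 0.0665]
tcp_rot: [[-1.0, -0.029, -0.0], [-0.029, 1.0, -0.0], [0.0, -0.0, -1.0]]
force: [0.4, 0.1, 0.7]
opening: 0.398
```

View pics/s3.png

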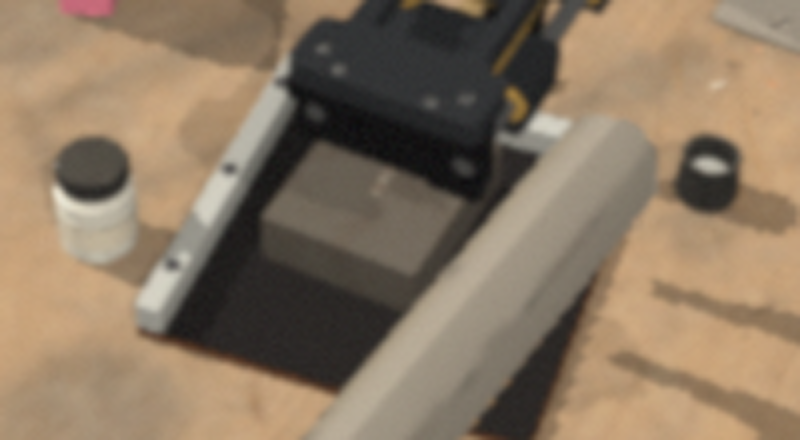

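The block lies flat: its rear-left top corner is at crop (262,220) and its near-left one at (410,270). I'll back off, align to the stop's yaw, and go down behind the near face.

```bash
python3 -c "
from h import *
for c in((262,220),(410,270),(320,142)): print(unproj('side',(240+c[0]/4,180+c[1]/4),.032))"
python3 -m jog '[[[15,-5,0],[0,0,-3],0.6],[[28,-11,0],[0,0,-6.9],0.6],[[28,-11,0],[0,0,-6.9],0.6],[[28,-11,20],[0,0,-6.9],0.6],[[28,-11,40],[0,0,-6.9],0.6],[[28,-11,52],[0,0,-6.9],0.6],[[28,-11,52],[0,0,-6.9],0.6],[[28,-11,52],[0,0,-6.9],0.6]]'
```

```text
[0.5244904  0.31543694 0.032     ]
[0.45790934 0.30959367 0.032     ]
[0.52655406 0.26314228 0.032     ]
time_s: 4.0
position: [0.4223, 0.2568, 0.0141]
tcp_rot: [[-0.989, -0.148, -0.001], [-0.148, 0.989, -0.0], [0.001, -0.0, -1.0]]
force: [0.1, 0.9, -0.1]
opening: 0.403
```

```bash
python3 -m jog '[[[-6,0,0],[0,0,0],0.6],[[-12,0,0],[0,0,0],0.6],[[-16,0,0],[0,0,0],0.6],[[-20,0,0],[0,0,0],0.6],[[-23,0,0],[0,0,0],0.6],[[-26,0,0],[0,0,0],0.6],[[-29,0,0],[0,0,0],0.6],[[-32,0,0],[0,0,0],0.6],[[-35,0,0],[0,0,0],0.6],[[-38,0,0],[0,0,0],0.6],[[-40,0,0],[0,0,0],0.6],[[-42,0,0],[0,0,0],0.6]]'
python3 -m jog '[[[-1,0,0],[0,0,0],0.6],[[-2,0,0],[0,0,0],0.6],[[-3,0,0],[0,0,0],0.6],[[-4,0,0],[0,0,0],0.6]]'
```

```text
time_s: 5.0
position: [0.4579, 0.2612, 0.0142]
tcp_rot: [[-0.989, -0.149, -0.012], [-0.149, 0.989, -0.004], [0.012, -0.002, -1.0]]
force: [-8.7, -1.5, 6.3]
opening: 0.4
time_s: 5.33
position: [0.4603, 0.2617, 0.0142]
tcp_rot: [[-0.989, -0.149, -0.015], [-0.149, 0.989, -0.004], [0.015, -0.002, -1.0]]
force: [-10.7, -2.3, 8.3]
opening: 0.4
```

```bash
python3 -m jog '[[[-1,0,0],[0,0,0],0.6],[[-2,0,0],[0,0,0],0.6],[[-3,0,0],[0,0,0],0.6],[[-4,0,0],[0,0,0],0.6],[[-5,0,0],[0,0,0],0.6],[[-6,0,0],[0,0,0],0.6]]'
python3 -m jog '[[[-1,0,0],[0,0,0],0.6],[[-2,0,0],[0,0,0],0.6],[[-3,0,0],[0,0,0],0.6],[[-4,0,0],[0,0,0],0.6]]'
python3 -m jog '[[[-1,0,0],[0,0,0],0.6],[[-2,0,0],[0,0,0],0.6],[[-3,0,0],[0,0,0],0.6],[[-4,0,0],[0,0,0],0.6]]'; python3 -c "
from h import *; save('side','s4.png',(240,180,440,290),4)"
```

```text
time_s: 5.83
position: [0.4667, 0.2628, 0.0142]
tcp_rot: [[-0.989, -0.149, -0.014], [-0.149, 0.989, -0.004], [0.014, -0.002, -1.0]]
force: [-8.7, -1.5, 6.6]
opening: 0.401
time_s: 6.17
position: [0.4706, 0.2634, 0.0142]
tcp_rot: [[-0.989, -0.149, -0.014], [-0.149, 0.989, -0.004], [0.014, -0.002, -1.0]]
force: [-8.1, -1.5, 6.2]
opening: 0.398
time_s: 6.5
position: [0.4719, 0.2636, 0.0142]
tcp_rot: [[-0.989, -0.149, -0.019], [-0.149, 0.989, -0.005], [0.02, -0.002, -1.0]]
force: [-14.6, -2.5, 11.2]
opening: 0.401
```

View pics/s4.png

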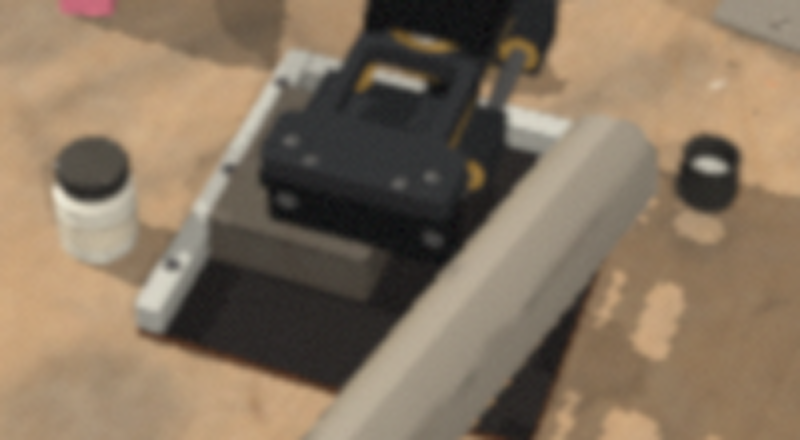

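The block is against the rear strip: the force rose to 15 N and the fingers are at the predicted home distance to within 2 mm. Next I'll lift, turn 90° and go round to its left side.

```bash
python3 -m jog '[[[10,0,0],[0,0,0],0.6],[[25,0,0],[0,0,0],0.6],[[25,0,-30],[0,0,0],0.6],[[25,0,-66],[0,0,0],0.6],[[25,0,-66],[0,0,0],0.6]]'
python3 -m jog '[[[-10,15,0],[0,0,7],0.6],[[-25,40,0],[0,0,14],0.6],[[-58,66,0],[0,0,21],0.6],[[-58,66,0],[0,0,28],0.6],[[-58,66,0],[0,0,35],0.6],[[-58,66,0],[0,0,42],0.6],[[-58,66,0],[0,0,49],0.6],[[-58,66,0],[0,0,56],0.6],[[-58,66,0],[0,0,63],0.6],[[-58,66,0],[0,0,70],0.6],[[-58,66,0],[0,0,77],0.6],[[-58,66,0],[0,0,84],0.6]]'
python3 -m jog '[[[0,0,0],[0,0,6],0.6],[[0,0,0],[0,0,6],0.6],[[0,0,0],[0,0,6],0.6]]'; python3 -c "
from h import *; save('side','s5.png',(240,180,440,290),4)"
```

```text
time_s: 6.97
position: [0.4607, 0.2633, 0.0856]
tcp_rot: [[-0.989, -0.149, 0.011], [-0.149, 0.989, 0.003], [-0.012, 0.002, -1.0]]
force: [1.0, -0.1, 0.2]
opening: 0.398
time_s: 7.97
position: [0.5049, 0.3359, 0.0806]
tcp_rot: [[-0.245, 0.969, 0.002], [0.969, 0.245, 0.001], [0.0, 0.002, -1.0]]
force: [-0.1, 0.5, -0.7]
opening: 0.401
time_s: 8.22
position: [0.5046, 0.3358, 0.0806]
tcp_rot: [[-0.151, 0.988, 0.001], [0.988, 0.151, 0.0], [0.0, 0.001, -1.0]]
force: [0.3, -1.0, -0.4]
opening: 0.403
```

View pics/s5.png

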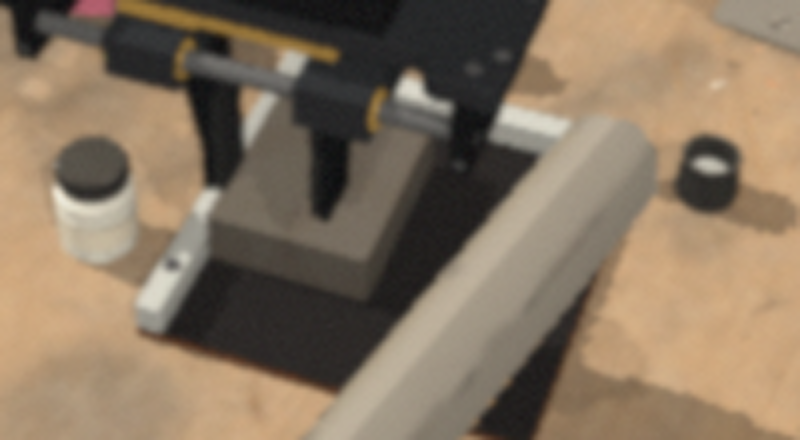

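```bash
cat >> h.py <<'E'
C=np.array([.5595,.2145]);EX=np.array([.989,.148]);EY=np.array([-.148,.989])
def st(p): d=np.array(p)[:2]-C;return np.round(1000*np.array([d@EX,d@EY]),1)
E
python3 -c "
from h import *
for c in((212,215),(370,260),(437,155)): print(st(unproj('side',(240+c[0]/4,180+c[1]/4),.032)))
print(st(bot.read_state()['position']))"
```

```text
[  0.9 109.9]
[-69.4 109.8]
[-75.4  42.2]
[-36.4 128.1]
```

The left face is at about y'=110 mm, so it has 22 mm to go, and the block is square to the rear strip. I'll descend beside it and push right.

```bash
python3 -m jog '[[[5,-4,0],[0,0,0],0.6],[[5,-4,20],[0,0,0],0.6],[[5,-4,45],[0,0,0],0.6],[[5,-4,65],[0,0,0],0.6],[[5,-4,65],[0,0,0],0.6],[[5,-4,65],[0,0,0],0.6]]'
python3 -m jog '[[[-4,0,0],[0,0,0],0.6],[[-8,0,0],[0,0,0],0.6],[[-11,0,0],[0,0,0],0.6],[[-14,0,0],[0,0,0],0.6],[[-17,0,0],[0,0,0],0.6],[[-20,0,0],[0,0,0],0.6],[[-23,0,0],[0,0,0],0.6],[[-26,0,0],[0,0,0],0.6],[[-29,0,0],[0,0,0],0.6],[[-31,0,0],[0,0,0],0.6],[[-33,0,0],[0,0,0],0.6],[[-35,0,0],[0,0,0],0.6]]'; python3 -c "
from h import *
print(st(bot.read_state()['position']))"
```

```text
time_s: 8.77
position: [0.4984, 0.34, 0.0147]
tcp_rot: [[-0.15, 0.989, -0.002], [0.989, 0.15, -0.001], [-0.001, -0.003, -1.0]]
force: [0.6, 0.3, 0.7]
opening: 0.396
time_s: 9.77
position: [0.5054, 0.3073, 0.0169]
tcp_rot: [[-0.147, 0.989, 0.003], [0.989, 0.147, 0.004], [0.003, 0.003, -1.0]]
force: [-1.1, 6.4, 2.2]
opening: 0.401
[-39.8  99.8]
```

```bash
python3 -m jog '[[[-1,0,1],[0,0,0],0.6],[[-2,0,1],[0,0,0],0.6],[[-3,0,1],[0,0,0],0.6],[[-4,0,1],[0,0,0],0.6]]'
python3 -m jog '[[[-1,0,0],[0,0,0],0.6],[[-2,0,0],[0,0,0],0.6],[[-3,0,0],[0,0,0],0.6],[[-3,0,0],[0,0,0],0.6]]';  python3 -m jog '[[[-1,0,0],[0,0,0],0.6],[[-2,0,0],[0,0,0],0.6],[[-3,0,0],[0,0,0],0.6],[[-3,0,0],[0,0,0],0.6]]'; python3 -c "
from h import *
print(st(bot.read_state()['position']))"
```

```text
time_s: 10.1
position: [0.5061, 0.305, 0.0165]
tcp_rot: [[-0.146, 0.989, 0.004], [0.989, 0.146, 0.007], [0.006, 0.005, -1.0]]
force: [-3.6, 14.7, 4.3]
opening: 0.399
time_s: 10.43
position: [0.5062, 0.305, 0.0166]
tcp_rot: [[-0.144, 0.99, 0.004], [0.989, 0.144, 0.011], [0.01, 0.006, -1.0]]
force: [-4.5, 21.2, 2.9]
opening: 0.399
time_s: 10.77
position: [0.5063, 0.3048, 0.0167]
tcp_rot: [[-0.143, 0.99, 0.005], [0.99, 0.143, 0.015], [0.014, 0.007, -1.0]]
force: [-6.3, 31.1, 2.4]
opening: 0.393
[-39.2  97.2]
```

The fingers stall at y'=97.2 mm (97.5 expected for home) while the force climbs to 31 N, so the block is firm on the right strip. I'll go back round, re-press it to the rear, and look.

```bash
python3 -m jog '[[[12,0,0],[0,0,0],0.6],[[25,0,0],[0,0,0],0.6],[[25,0,-30],[0,0,0],0.6],[[25,0,-66],[0,0,0],0.6],[[25,0,-66],[0,0,0],0.6]]'
python3 -m jog '[[[-20,-20,0],[0,0,-7],0.6],[[-40,-40,0],[0,0,-14],0.6],[[-69,-60,0],[0,0,-21],0.6],[[-69,-60,0],[0,0,-28],0.6],[[-69,-60,0],[0,0,-35],0.6],[[-69,-60,0],[0,0,-42],0.6],[[-69,-60,0],[0,0,-49],0.6],[[-69,-60,0],[0,0,-56],0.6],[[-69,-60,0],[0,0,-63],0.6],[[-69,-60,0],[0,0,-70],0.6],[[-69,-60,0],[0,0,-77],0.6],[[-69,-60,0],[0,0,-84],0.6]]'
python3 -m jog '[[[0,0,0],[0,0,-6],0.6],[[0,0,0],[0,0,-6],0.6],[[0,0,0],[0,0,-6],0.6]]'; python3 -c "
from h import *; save('side','s6.png',(240,180,440,290),4)
print(st(bot.read_state()['position']))"
```

```text
time_s: 11.18
position: [0.5064, 0.322, 0.0864]
tcp_rot: [[-0.149, 0.989, 0.011], [0.989, 0.149, 0.004], [0.002, 0.011, -1.0]]
force: [1.6, -0.2, 0.6]
opening: 0.401
time_s: 12.18
position: [0.4536, 0.2427, 0.0807]
tcp_rot: [[-0.999, -0.05, 0.0], [-0.05, 0.999, -0.0], [-0.0, -0.0, -1.0]]
force: [0.1, 0.2, -0.1]
opening: 0.396
time_s: 12.43
position: [0.4535, 0.2429, 0.0807]
tcp_rot: [[-0.989, -0.146, 0.0], [-0.146, 0.989, -0.0], [-0.0, -0.0, -1.0]]
force: [-0.9, 0.4, 0.2]
opening: 0.401
[-100.6   43.8]
```

View pics/s6.png

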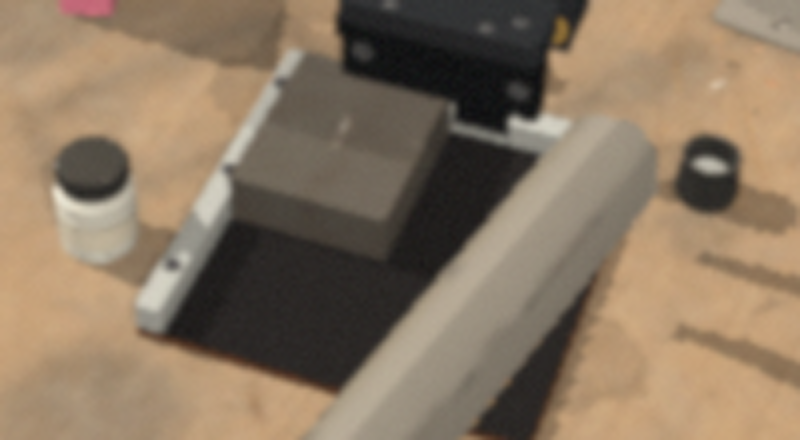

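The block appears home in the corner, with its left side at crop (235,180)-(390,220) and the jar and eyeglass unmoved. Now the final rear press.

```bash
python3 -m jog '[[[0,0,30],[0,0,0],0.6],[[0,0,55],[0,0,0],0.6],[[0,0,65],[0,0,0],0.6],[[0,0,65],[0,0,0],0.6],[[-5,0,65],[0,0,0],0.6],[[-10,0,65],[0,0,0],0.6],[[-14,0,65],[0,0,0],0.6],[[-17,0,65],[0,0,0],0.6],[[-20,0,65],[0,0,0],0.6],[[-23,0,65],[0,0,0],0.6],[[-26,0,65],[0,0,0],0.6]]'
python3 -m jog '[[[-1,0,0],[0,0,0],0.6],[[-2,0,0],[0,0,0],0.6],[[-3,0,0],[0,0,0],0.6],[[-4,0,0],[0,0,0],0.6],[[-5,0,0],[0,0,0],0.6],[[-5,0,0],[0,0,0],0.6]]'; python3 -c "
from h import *
print(st(bot.read_state()['position']))"
python3 -m jog '[[[-1,0,0],[0,0,0],0.6],[[-2,0,0],[0,0,0],0.6],[[-3,0,0],[0,0,0],0.6],[[-3,0,0],[0,0,0],0.6]]'; python3 -c "
from h import *
print(st(bot.read_state()['position']))"
```

```text
time_s: 13.4
position: [0.4747, 0.2462, 0.0157]
tcp_rot: [[-0.989, -0.148, -0.01], [-0.148, 0.989, -0.002], [0.01, -0.001, -1.0]]
force: [-10.6, -0.5, 7.5]
opening: 0.397
time_s: 13.9
position: [0.4746, 0.2462, 0.0153]
tcp_rot: [[-0.989, -0.148, -0.019], [-0.148, 0.989, -0.004], [0.019, -0.001, -1.0]]
force: [-14.5, -0.7, 11.0]
opening: 0.399
[-79.2  43.9]
time_s: 14.23
position: [0.4746, 0.2461, 0.0152]
tcp_rot: [[-0.989, -0.148, -0.025], [-0.148, 0.989, -0.006], [0.025, -0.002, -1.0]]
force: [-17.5, -1.0, 14.9]
opening: 0.399
[-79.2  43.8]
```

It stalls again at the same depth as before, under 17 N. I'll retreat and check from above.

```bash
python3 -m jog '[[[15,0,0],[0,0,0],0.6],[[30,0,0],[0,0,0],0.6],[[30,0,-40],[0,0,0],0.6],[[30,0,-80],[0,0,0],0.6],[[30,0,-120],[0,0,0],0.6],[[30,0,-160],[0,0,0],0.6],[[30,0,-200],[0,0,0],0.6],[[30,40,-210],[0,0,0],0.6],[[30,80,-210],[0,0,0],0.6],[[30,120,-210],[0,0,0],0.6],[[30,150,-210],[0,0,0],0.6],[[30,150,-210],[0,0,0],0.6]]'; python3 -c "
from h import *; save('top','t7.png',(265,155,375,275),5)"
```

```text
time_s: 15.23
position: [0.4344, 0.3975, 0.2263]
tcp_rot: [[-0.988, -0.153, 0.003], [-0.153, 0.988, 0.004], [-0.003, 0.004, -1.0]]
force: [1.3, -0.8, -0.3]
opening: 0.402
```

View pics/t7.png

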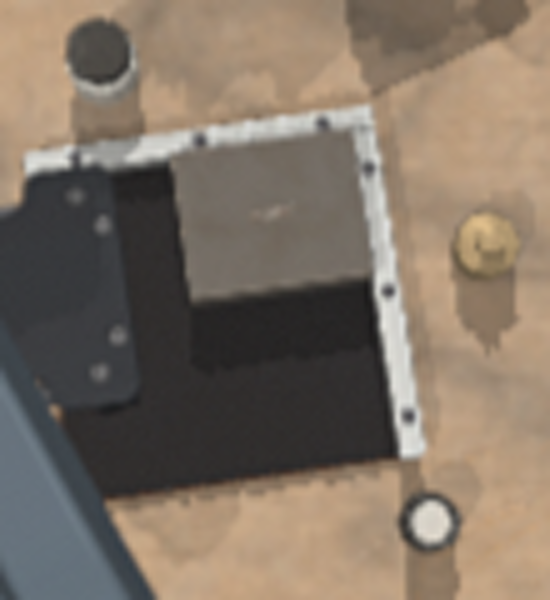

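The block sits flush in the corner, with top corners at crop (175,155), (352,133), (372,278) and (193,300) and no gap at either strip. The jar (100,52), weight (487,242) and eyeglass (430,522) are where they were, allowing for the 50 px crop shift.

```bash
python3 -c "
from h import *
for c in((175,155),(352,133),(372,278),(193,300)): print(st(unproj('top',(265+c[0]/5,155+c[1]/5),.032)))
print(bot.hand_in())"
```

```text
[-0.2 84.9]
[-1.5  0.2]
[-71.6   1.5]
[-69.9  86.1]
the job is handed in; nothing more can be done
None
```

The block lies flat on the plate and sits home in the corner, flush against both the rear and right-hand strips. I handed the job in about 15 s into the 64 s limit. I tipped it over away from me with the fingers, pushed it to the rear strip, then to the right strip, then pressed it against the rear strip once more.

**Last checks:**
- **Seating by force:** the fingers stopped moving while the force kept rising. It reached 31 N against the right strip and 17 N along the push to the rear, both far below the limits.
- **Seating by camera:** in the final top view the block's corners measure within about 2 mm of both strips, which is the camera calibration error, and no gap is visible.
- **Surroundings:** the jar, the weight and the eyeglass are where they started, and the gripper is well clear of everything.

**Small disagreements:**
- In the rear press the fingers stopped about 2 mm further in than I calculated. Both rear presses stopped at about the same depth, so I put it down to calibration and finger width.
- The top view gives the 88 mm side as about 85 mm, which I put down to reading pixels off the picture.

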